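Nest the finds tubs and hold them clear of the scale

ROBOT

A 6-joint arm with a two-finger parallel gripper is mounted at the origin on the work surface. World frame = base frame: x ahead of the robot, y to its left, z up, the work surface at z = 0. Lengths are in m, angles in rad, forces in N, time in s.
With the tool pointing down it reaches from about 0.35 to 0.775 m from the base axis. Payload 7.3 kg.
Tool frame: the origin (TCP) lies at the very end of the fingers, on their centre line; the grasp point (between the pads) lies 19 mm behind it (robot.grasp_offset is the z of the grasp point in the tool frame, in m); z points along the fingers, y is the direction in which the jaws open and shut (so a half turn about z gives the same grasp; the last joint's range is limited). The gripper opens to 92 mm and grips with 3 to 60 N. Pads are 19 mm wide; open, the fingers measure 130 mm over their backs; the gripper's body (75 mm by 190 mm) begins 47 mm behind the grasp point.
Start: joints at [-1.335, 0.342, 1.524, -0, 1.275, -0.146], TCP at [0.196, -0.487, 0.227] pointing down, gripper open.
Joint ranges: [-2.53, 2.53], [-0.77, 2.02], [0.04, 2.7], [-1, 4.14], [0.28, 2.66], [-3.11, 3.11]. Speed limits (rad/s): [2.57, 2.57, 3.14, 3.14, 3.14, 3.14].

INTERFACE

Orientations are given as [roll, pitch, yaw] about the fixed x, y, z axes, in that order (R = Rz(yaw) Ry(pitch) Rx(roll)).
In Python, from cell import robot, eyes gives the robot as it stands.
- The arm moves only by the shell command python3 -m handwheel 'ROWS' [FORCE]. ROWS is JSON, one flat list of numbers, 7 for each row, row after row: the shift along the tool's x, y, z in cm, then the turn, a rotation vector about the tool's x, y, z in degrees, then the gripper command: -1 is fully open, 1 is shut, values between are in proportion. A call has 1 to 12 rows; each row is the pose to reach, as a shift and turn from the pose commanded when the call began, along the tool's axes at that moment; what a row does not reach only later rows make up. A row lasts 1/12 s, in which the tool goes at most 41.7 mm and 7.16 degrees, less where a joint would pass 70% of its speed; a pose out of reach is approached as far as the arm can. A call with a gripper value outside its range is refused whole. The fingers move at their own pace and stop on an object; FORCE is the grip in N (left out, the last holds). Time passes only in rows, so rows that repeat a pose let the fingers close. It gives the time, the measured TCP pose, the force and the opening at its end, in the units of the state.
- robot.observe(): the state, without advancing time (a new reading comes with each control period).
- eyes.read_camera(name): name is "side" or "top"; returns (picture, depth): 384x512x3 uint8, blue, green, red; 384x512 float32, m along the optical axis (not along the pixel's ray), 0 where there is no reading.
- eyes.camera_info(name): a dict with "fovy" (degrees; the focal length in pixels is half the picture's height over the tangent of half this angle, whatever the lens; pixels are square), "cx", "cy" (the principal point, pixels), "position" and "attitude" of the camera in the world. Camera axes: x right, y down, z forward; pixel columns grow to the right and rows downward; lengths in m; the calibration is good to about 2 mm. A picture is of the moment at which its call begins. camera_info takes no time and is no camera call.
- robot.hand_in(): hands the job in, once; it reports no verdict.
The state is a dict: "time": time; "qpos": joint angles; "qvel": joint speeds; "joint_efforts": joint torques, N m; "tool_pos": TCP position; "tool_rot": TCP orientation; "contact_force": force on the tool from outside, world axes, zero at the start; "torque": the same for the moment, N m; "opening": finger opening in m.
Only numpy, scipy, OpenCV 4.12 (cv2) and the standard library are available. Lean on these libraries where they do the work, as an engineer would, in place of code of your own. Each camera call takes 0.05 s, during which the arm holds its last target. There are 200 camera calls.

TASK

The sherds are sorted and the scale must be zeroed: nest the two empty tubs from the table into the tub that stands on the scale's pan, then lift the whole stack of three a good 10 cm clear of the pan and finish holding it there in the gripper, steady and level; do not put it down or let go. Leave everything else on the table where it lies.

Things in the scene. Friction and masses are not known exactly. Their poses are not given: they have to be found in the camera images.
- tub_pan_center (a point): standing upright on the scale's pan: a small open grey plastic tub, 54 mm high: tapered body (31 mm across at the foot, 53 mm at 42 mm up) under a straight collar 64 mm across that takes up the top 12 mm; mouth 59 mm across. 40 to 85 g. Point: on its axis, half-way up (27 mm above its underside), z up. 
- tub_1_center (a point): one of two loose tubs, upright on the table, same shape, size and point as the tub on the pan. Its foot drops loosely into a like tub until its collar rests on the other's rim, 12 mm higher, with about 1 mm sideways play; three nested are 78 mm high, their collars one straight column 64 mm across
- tub_2_center (a point): the other loose tub, the same in every way: 54 mm high, collar 64 mm across over the top 12 mm; point on its axis half-way up, z up
- scale: a fixed white bench scale, 200 x 160 mm, 38 mm high, with a flat round steel pan 140 mm across, its top 55 mm above the table; origin under the middle of its housing at table height, x pointing away from its display, the pan centre 10 mm along x. The pan does not give
- sherd_1: a pottery sherd about 44 x 40 x 15 mm lying beside one of the loose tubs; not part of the job; origin at the middle of its underside
- sherd_2: a pottery sherd about 40 x 38 x 15 mm lying beside the other loose tub; not part of the job; origin at the middle of its underside
- sherd_3: a pottery sherd about 46 x 36 x 15 mm lying beside one of the loose tubs; not part of the job; origin at the middle of its underside
- dish: a wide low grey plastic bowl, 120 mm across and 40 mm high, in the far row of the table; not part of the job; origin at the middle of its underside
- jar: a closed glass jar, 64 mm across and 85 mm high, in the far row; not part of the job; origin at the middle of its underside
- brush: a hand brush, 170 mm long, lying in the far row; not part of the job; origin at the middle of its underside
Things that resemble listed ones, but are neither listed nor needed, are in the scene too. Leave any red look-alike of the part that bears tub_pan_center alone.

How it is judged:
On the way:
1. both loose tubs are seated in the tub on the pan, which still stands on the pan (((z of tub_1_center in the frame of tub_pan_center between 0.0085 and 0.016 m and z of tub_2_center in the frame of tub_pan_center between 0.0205 and 0.028 m) or (z of tub_2_center in the frame of tub_pan_center between 0.0085 and 0.016 m and z of tub_1_center in the frame of tub_pan_center between 0.0205 and 0.028 m)) and horizontal distance between each of tub_1_center, tub_2_center and tub_pan_center below 0.008 m and angle between the z axis of each of tub_1_center, tub_2_center and the z axis of tub_pan_center, either way round below 0.1 rad and height (world z) of tub_pan_center below 0.088 m and horizontal distance between tub_pan_center and scale below 0.075 m and angle between tub_pan_center's own z axis and vertical below 0.1 rad), for 0.3 s.
At the end, for the whole second after the job is handed in: the three tubs are nested (centres 12 and 24 mm above the lowest within 4 mm, axes within 8 mm, 0.1 rad); the fingers hold the lowest at least 70 mm clear of the pan height, within 0.14 rad of upright, slower than 20 mm/s and 0.15 rad/s, touching no scale, dish or jar (((z of tub_1_center in the frame of tub_pan_center between 0.0085 and 0.016 m and z of tub_2_center in the frame of tub_pan_center between 0.0205 and 0.028 m) or (z of tub_2_center in the frame of tub_pan_center between 0.0085 and 0.016 m and z of tub_1_center in the frame of tub_pan_center between 0.0205 and 0.028 m)) and horizontal distance between each of tub_1_center, tub_2_center and tub_pan_center below 0.008 m and angle between the z axis of each of tub_1_center, tub_2_center and the z axis of tub_pan_center, either way round below 0.1 rad and height (world z) of tub_pan_center above 0.152 m and angle between tub_pan_center's own z axis and vertical below 0.14 rad and contact force between tub_pan and the fingers above 0.5 N and contact force between each of tub_pan, tub_1, tub_2 and scale below 0.1 N and contact force between each of tub_pan, tub_1, tub_2 and dish below 0.1 N and contact force between each of tub_pan, tub_1, tub_2 and jar below 0.1 N and linear speed of each of tub_pan, tub_1, tub_2 below 0.02 m/s and angular speed of each of tub_pan, tub_1, tub_2 below 0.15 rad/s); the arm keeps its last pose, push and grip.
It fails at once if a sherd is shifted by more than 30 mm (distance of any of sherd_1, sherd_2, sherd_3 from where it was at the start of the episode above 0.03 m).
It fails at once if the dish, jar or brush is shifted by more than 30 mm (distance of any of dish, jar, brush from where it was at the start of the episode above 0.03 m).
It also fails if it takes over 64 s, if anything falls off the work surface, if the arm or the gripper's body presses on something with over 40 N, if the wrist force passes 120 N, or if a joint passes its speed limit or range.

## Working session

There is one attempt and no reset: what is moved stays moved. The work goes in short steps, Python scripts to look and compute and a shell command to move; the robot and the scene stay as the last step left them, time stands still between calls to the robot, and variables do not carry over. Pictures are saved under pics/ and viewed, about 8 in all and at most 12, crops included, and the job is handed in when it is done.

```bash
ls; mkdir -p pics; cat > h.py <<'E'
from cell import robot, eyes
import numpy as np, cv2
from scipy.spatial.transform import Rotation as R
def info(n):
    i=eyes.camera_info(n); return i
def world(n,u,v,d):
    i=info(n); f=192/np.tan(np.radians(i['fovy'])/2)
    p=np.array([(u-i['cx'])/f*d,(v-i['cy'])/f*d,d]); a=np.array(i['attitude'])
    M=R.from_euler('xyz',a).as_matrix() if a.size==3 else a.reshape(3,3)
    return M@p+np.array(i['position'])
def pts(n,D):
    i=info(n); f=192/np.tan(np.radians(i['fovy'])/2)
    v,u=np.mgrid[:384,:512]; a=np.array(i['attitude'])
    M=R.from_euler('xyz',a).as_matrix() if a.size==3 else a.reshape(3,3)
    P=np.stack([(u-i['cx'])/f*D,(v-i['cy'])/f*D,D],-1)@M.T+np.array(i['position'])
    P[D==0]=np.nan
    return P
E
python3 - <<'E'
from h import *
for n in('top','side'):
    print(n,info(n)); p,d=eyes.read_camera(n); cv2.imwrite(f'pics/{n}0.png',p); np.save(f'{n}0.npy',d)
print(robot.observe(), robot.grasp_offset)
E
```

```text
pics
top {'fovy': 52.93705286855764, 'cx': 257.5062319274467, 'cy': 190.630404817694, 'position': array([0.4812567 , 0.04813915, 1.0067245 ]), 'attitude': array([-3.04704506e+00, -1.30472720e-03, -1.57069879e+00])}
side {'fovy': 50.2969295794536, 'cx': 252.10013764247014, 'cy': 193.14122586446268, 'position': array([ 0.42990848, -0.75928102,  0.61475161]), 'attitude': array([-2.15278698,  0.00998588, -0.19761807])}
{'time': 0.1, 'qpos': array([-1.33500519e+00,  3.42650189e-01,  1.52489242e+00,  8.69137187e-06,
        1.27542071e+00, -1.46011031e-01]), 'qvel': array([ 0.00072086, -0.00210868, -0.003055  ,  0.00162052,  0.00097755,
        0.0010867 ]), 'joint_efforts': array([ 1.56935519e-03, -4.32004344e+01, -2.44693798e+01,  7.19295605e-02,
        5.25985903e-02, -5.16290925e-05]), 'tool_pos': array([ 0.19554529, -0.48684022,  0.2261261 ]), 'tool_rot': array([-3.14023778e+00, -2.07644597e-04,  3.81799496e-01]), 'contact_force': array([-0.05818597,  0.35862467,  0.56186127]), 'torque': array([ 0.03368539, -0.03372171,  0.02159375]), 'opening': 0.09183961248463908} -0.0188
```

View pics/top0.png

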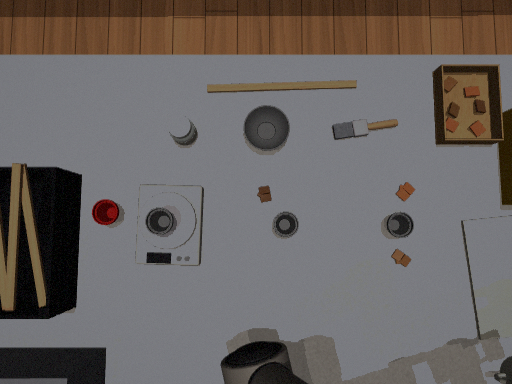

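View pics/side0.png

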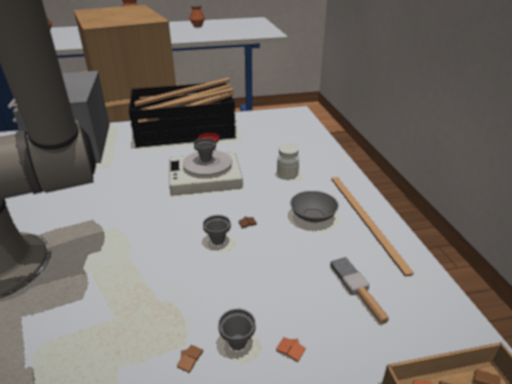

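Top view: grey tub on the pan (160,221); loose grey tubs at (285,224) and (399,224); the red look-alike at (105,211) and the large dish at (266,128) are to be left alone. Sherds are at (264,193), (405,190) and (401,257). The side view agrees. I'll measure and confirm with a crop.

```bash
python3 - <<'E'
from h import *
D=np.load('top0.npy'); P=pts('top',D)
im=cv2.imread('pics/top0.png')
def at(nm,u,v,r,z0,z1):
    Q=P[v-r:v+r,u-r:u+r].reshape(-1,3); Q=Q[(Q[:,2]>z0)&(Q[:,2]<z1)]
    if len(Q)<5: print(nm,'few',len(Q)); return
    c,rad=cv2.minEnclosingCircle(Q[:,:2].astype(np.float32))
    A=np.c_[2*Q[:,:2],np.ones(len(Q))]
    print(nm,len(Q),'enc',np.round(c,4),round(rad,4),'mid',np.round((Q.min(0)+Q.max(0))/2,4),'zmed',np.round(np.median(Q[:,2]),4), 'ext',np.round(Q.min(0),3),np.round(Q.max(0),3))
at('pan tub',160,221,20,.095,.125)
at('t1',285,224,20,.042,.07); at('t2',399,224,20,.042,.07)
for n,u,v in(('s1',264,193),('s2',405,190),('s3',401,257)): at(n,u,v,13,.007,.03)
at('red',105,211,18,.03,.2)
at('table',330,200,10,-.05,.05); at('pan',185,240,4,0,.1)
c=im[150:290,85:435]; cv2.imwrite('pics/crop1.png',cv2.resize(c,None,fx=2.2,fy=2.2,interpolation=cv2.INTER_CUBIC))
# side camera
D=np.load('side0.npy'); P=pts('side',D)
at('S pan',205,150,16,.095,.125); at('S t1',217,228,20,.042,.07); at('S t2',237,328,24,.042,.07)
E
```

```text
pan tub 310 enc [0.4965 0.2767] 0.0321 mid [0.4968 0.2767 0.1045] zmed 0.1012 ext [0.465 0.245 0.095] [0.528 0.309 0.114]
t1 236 enc [ 0.4893 -0.0216] 0.0318 mid [ 0.4892 -0.022   0.0504] zmed 0.0461 ext [ 0.46  -0.053  0.042] [0.519 0.009 0.059]
t2 279 enc [ 0.4882 -0.305 ] 0.0326 mid [ 0.4881 -0.3046  0.05  ] zmed 0.0473 ext [ 0.457 -0.336  0.042] [ 0.519 -0.273  0.058]
s1 163 enc [0.5696 0.0282] 0.0229 mid [0.5697 0.03   0.012 ] zmed 0.0109 ext [0.549 0.012 0.007] [0.591 0.048 0.017]
s2 175 enc [ 0.5752 -0.3385] 0.0242 mid [ 0.5752 -0.3379  0.0114] zmed 0.0101 ext [ 0.552 -0.361  0.007] [ 0.599 -0.315  0.016]
s3 183 enc [ 0.4041 -0.3205] 0.025 mid [ 0.4041 -0.3205  0.0114] zmed 0.0105 ext [ 0.383 -0.344  0.007] [ 0.426 -0.297  0.016]
red 357 enc [0.5196 0.4247] 0.0327 mid [0.52   0.4245 0.0442] zmed 0.0454 ext [0.489 0.393 0.03 ] [0.551 0.456 0.058]
table 398 enc [ 0.5535 -0.1416] 0.0356 mid [ 0.5534 -0.1414  0.0009] zmed 0.0007 ext [ 0.528 -0.167 -0.004] [ 0.578 -0.116  0.006]
pan 64 enc [0.4517 0.2257] 0.012 mid [0.4509 0.2258 0.0471] zmed 0.0553 ext [0.442 0.217 0.035] [0.46  0.235 0.059]
S pan 212 enc [0.4974 0.2757] 0.0347 mid [0.4976 0.2755 0.1021] zmed 0.1014 ext [0.466 0.242 0.095] [0.529 0.309 0.109]
S t1 292 enc [ 0.4898 -0.0241] 0.0333 mid [ 0.4899 -0.0237  0.0483] zmed 0.0478 ext [ 0.458 -0.056  0.042] [0.521 0.009 0.055]
S t2 553 enc [ 0.4884 -0.3069] 0.0326 mid [ 0.4883 -0.3073  0.0491] zmed 0.0477 ext [ 0.457 -0.339  0.042] [ 0.52  -0.275  0.056]
```

View pics/crop1.png

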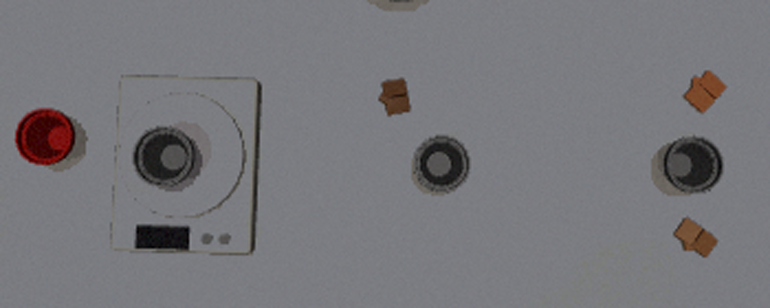

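The crop confirms it: three identical grey tubs, with the red one separate. First move: above tub_2 with yaw 0, so the jaws close along world y, clear of the sherds.

```bash
python3 -m handwheel '[33.9,-5.9,9,0,0,21.9,-1, 33.9,-5.9,9,0,0,21.9,-1, 33.9,-5.9,9,0,0,21.9,-1, 33.9,-5.9,9,0,0,21.9,-1, 33.9,-5.9,9,0,0,21.9,-1, 33.9,-5.9,9,0,0,21.9,-1, 33.9,-5.9,9,0,0,21.9,-1, 33.9,-5.9,9,0,0,21.9,-1, 33.9,-5.9,9,0,0,21.9,-1, 33.9,-5.9,9,0,0,21.9,-1, 33.9,-5.9,9,0,0,21.9,-1, 33.9,-5.9,9,0,0,21.9,-1]' 15
```

```text
time: 1.1
tool_pos: [0.4878, -0.3062, 0.1364]
tool_rot: [-3.141, 0.001, 0.0]
contact_force: [0.0, -0.4, -0.9]
opening: 0.092
```

```bash
python3 -m handwheel '[0,0,3,0,0,0,-1, 0,0,6,0,0,0,-1, 0,0,8.5,0,0,0,-1, 0,0,9.2,0,0,0,-1, 0,0,9.2,0,0,0,-1, 0,0,9.2,0,0,0,1, 0,0,9.2,0,0,0,1, 0,0,9.2,0,0,0,1, 0,0,9.2,0,0,0,1, 0,0,9.2,0,0,0,1, 0,0,9.2,0,0,0,1, 0,0,9.2,0,0,0,1]' 15 && python3 -m handwheel '[0,0,0,0,0,0,1, 0,0,0,0,0,0,1, 0,0,0,0,0,0,1, 0,0,-1,0,0,0,1, 0,0,-3,0,0,0,1, 0,0,-6,0,0,0,1, 0,0,-9,0,0,0,1, 0,0,-12,0,0,0,1, 0,0,-15,0,0,0,1, 0,0,-16,0,0,0,1, 0,0,-16,0,0,0,1, 0,0,-16,0,0,0,1]'
python3 - <<'E'
from h import *
p,d=eyes.read_camera('side'); np.save('s1.npy',d); cv2.imwrite('pics/side1.png',p)
print(robot.observe()['opening'],robot.observe()['tool_pos'])
E
```

```text
time: 2.1
tool_pos: [0.4888, -0.3064, 0.0457]
tool_rot: [3.14, -0.001, -0.0]
contact_force: [-0.3, -0.1, 5.5]
opening: 0.0641
time: 3.1
tool_pos: [0.4879, -0.3059, 0.2042]
tool_rot: [-3.141, 0.0, -0.0]
contact_force: [0.2, -1.1, -0.7]
opening: 0.0634
0.06349902432125613 [ 0.48749877 -0.30554965  0.20306181]
```

View pics/side1.png

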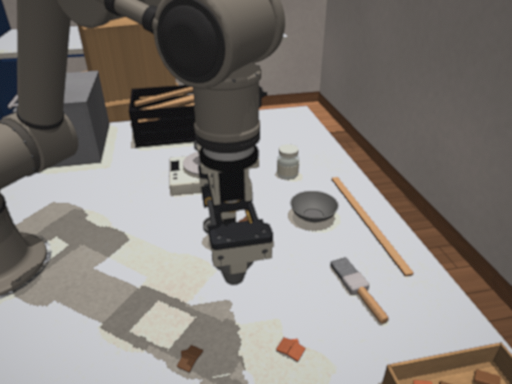

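The tub is held at (235,268) and the sherds at (190,357) and (291,349) are untouched. Carrying it over the pan.

```bash
python3 -m handwheel '[0,-1,0,0,0,0,1, 0,-3,0,0,0,0,1, 0,-6,0,0,0,0,1, 0,-9.5,0,0,0,0,1, 0,-13,0,0,0,0,1, 0,-16.5,0,0,0,0,1, 0,-20,0,0,0,0,1, 0,-23.5,0,0,0,0,1, 0,-26,0,0,0,0,1, 0,-28,0,0,0,0,1, 0,-29,0,0,0,0,1, 0,-29,0,0,0,0,1]' && python3 -m handwheel '[0.9,-1,0,0,0,0,1, 0.9,-3,0,0,0,0,1, 0.9,-6,0,0,0,0,1, 0.9,-9.5,0,0,0,0,1, 0.9,-13,0,0,0,0,1, 0.9,-16.5,0,0,0,0,1, 0.9,-20,0,0,0,0,1, 0.9,-23.5,0,0,0,0,1, 0.9,-26,0,0,0,0,1, 0.9,-28.2,0,0,0,0,1, 0.9,-29.2,0,0,0,0,1, 0.9,-29.2,0,0,0,0,1]'
python3 - <<'E'
from h import *
p,d=eyes.read_camera('side'); c=p[60:220,130:290]; cv2.imwrite('pics/side2.png',cv2.resize(c,None,fx=4,fy=4,interpolation=cv2.INTER_CUBIC))
print(robot.observe()['opening'],robot.observe()['tool_pos'])
P=pts('side',d)[60:220,130:290].reshape(-1,3)
for z in np.arange(.06,.23,.008):
    Q=P[(abs(P[:,2]-z)<.004)&(abs(P[:,0]-.4965)<.05)&(abs(P[:,1]-.276)<.08)]
    if len(Q)>3: print(round(z,3),len(Q),np.round(Q.min(0)[:2],3),np.round(Q.max(0)[:2],3))
E
```

```text
time: 4.15
tool_pos: [0.4874, -0.014, 0.2036]
tool_rot: [-3.141, 0.002, 0.002]
contact_force: [-0.9, -0.5, -0.2]
opening: 0.0637
time: 5.15
tool_pos: [0.4978, 0.277, 0.2039]
tool_rot: [3.141, 0.001, 0.001]
contact_force: [-0.0, -0.4, 0.3]
opening: 0.0639
0.06360045046115392 [0.49782291 0.27560887 0.20398786]
0.06 24 [0.48  0.256] [0.54  0.273]
0.068 29 [0.48  0.253] [0.514 0.266]
0.076 28 [0.478 0.251] [0.514 0.268]
0.084 56 [0.476 0.247] [0.518 0.301]
0.092 62 [0.478 0.247] [0.52  0.303]
0.1 130 [0.466 0.241] [0.528 0.307]
0.108 70 [0.467 0.24 ] [0.529 0.308]
0.156 9 [0.487 0.26 ] [0.512 0.27 ]
0.164 29 [0.481 0.257] [0.512 0.274]
0.172 35 [0.481 0.254] [0.516 0.274]
0.18 36 [0.479 0.253] [0.516 0.27 ]
0.188 42 [0.475 0.25 ] [0.519 0.274]
0.196 45 [0.472 0.244] [0.528 0.301]
0.204 97 [0.467 0.234] [0.528 0.307]
0.212 66 [0.468 0.226] [0.529 0.319]
0.22 30 [0.488 0.224] [0.509 0.311]
0.228 30 [0.488 0.223] [0.51  0.243]
```

View pics/side2.png

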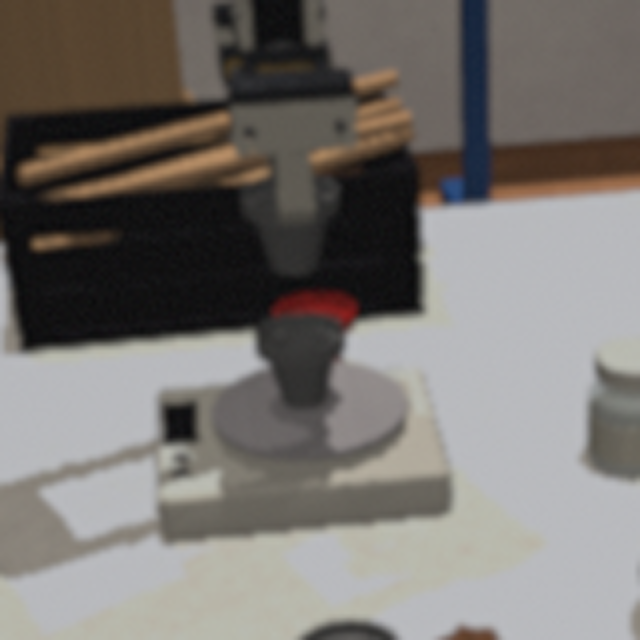

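Held tub is upright and centred on the pan tub to within about 1 mm (both x 0.467–0.529). Lowering.

```bash
python3 -m handwheel '[0,0,2,0,0,0,1, 0,0,4,0,0,0,1, 0,0,5.5,0,0,0,1, 0,0,6.5,0,0,0,1, 0,0,7.3,0,0,0,1, 0,0,8,0,0,0,1, 0,0,8.5,0,0,0,1, 0,0,8.8,0,0,0,1, 0,0,9,0,0,0,1, 0,0,9.1,0,0,0,1, 0,0,9.1,0,0,0,1, 0,0,9.1,0,0,0,1]'
```

```text
time: 6.2
tool_pos: [0.4977, 0.276, 0.114]
tool_rot: [-3.141, -0.001, -0.0]
contact_force: [-0.9, 1.2, -0.3]
opening: 0.0636
```

```bash
python3 -m handwheel '[0,0,0.1,0,0,0,1, 0,0,0.15,0,0,0,1, 0,0,0.15,0,0,0,1]' && python3 -m handwheel '[0,0,0,0,0,0,0.3, 0,0,0,0,0,0,-0.2, 0,0,0,0,0,0,-1, 0,0,0,0,0,0,-1, 0,0,0,0,0,0,-1, 0,0,0,0,0,0,-1, 0,0,-2,0,0,0,-1, 0,0,-5,0,0,0,-1, 0,0,-8,0,0,0,-1, 0,0,-9,0,0,0,-1, 0,0,-9,0,0,0,-1]'
python3 - <<'E'
from h import *
p,d=eyes.read_camera('side'); c=p[60:220,130:290]; cv2.imwrite('pics/side3.png',cv2.resize(c,None,fx=4,fy=4,interpolation=cv2.INTER_CUBIC))
print(robot.observe()['opening'],robot.observe()['tool_pos'])
P=pts('side',d)[60:220,130:290].reshape(-1,3)
for z in np.arange(.06,.15,.008):
    Q=P[(abs(P[:,2]-z)<.004)&(abs(P[:,0]-.4965)<.05)&(abs(P[:,1]-.276)<.08)]
    if len(Q)>3: print(round(z,3),len(Q),np.round(Q.min(0),3),np.round(Q.max(0),3))
E
```

```text
time: 6.45
tool_pos: [0.4979, 0.2758, 0.113]
tool_rot: [3.141, -0.001, -0.0]
contact_force: [-0.4, -1.2, 4.4]
opening: 0.0635
time: 7.37
tool_pos: [0.4989, 0.2765, 0.205]
tool_rot: [-3.139, -0.006, -0.0]
contact_force: [0.8, 0.2, 0.1]
opening: 0.092
0.09163453827824636 [0.49783845 0.27602937 0.20275462]
0.06 25 [0.479 0.205 0.056] [0.511 0.269 0.064]
0.068 25 [0.48  0.254 0.065] [0.514 0.27  0.072]
0.076 30 [0.476 0.251 0.072] [0.514 0.274 0.08 ]
0.084 37 [0.476 0.25  0.08 ] [0.518 0.266 0.088]
0.092 16 [0.481 0.248 0.089] [0.518 0.3   0.095]
0.1 96 [0.466 0.242 0.096] [0.527 0.302 0.104]
0.108 127 [0.467 0.242 0.104] [0.527 0.307 0.112]
0.116 122 [0.467 0.24  0.112] [0.53  0.307 0.12 ]
0.124 7 [0.469 0.242 0.12 ] [0.525 0.3   0.121]
```

View pics/side3.png

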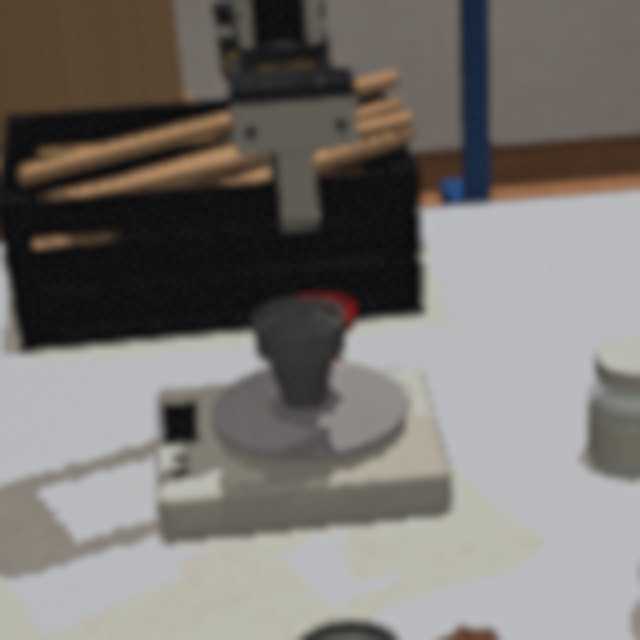

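Nested: the collar column's top is at 0.121 m, level and on axis. Now tub_1.

```bash
python3 -m handwheel '[-0.8,2,0,0,0,0,-1, -0.8,6,0,0,0,0,-1, -0.8,10,0,0,0,0,-1, -0.8,14,0,0,0,0,-1, -0.8,18,0,0,0,0,-1, -0.8,22,0,0,0,0,-1, -0.8,26,0,0,0,0,-1, -0.8,28.5,0,0,0,0,-1, -0.8,29.9,0,0,0,0,-1, -0.8,29.9,0,0,0,0,-1, -0.8,29.9,3,0,0,0,-1, -0.8,29.9,3,0,0,0,-1]' && python3 -m handwheel '[0,0,3,0,0,0,-1, 0,0,6,0,0,0,-1, 0,0,9,0,0,0,-1, 0,0,11,0,0,0,-1, 0,0,12.3,0,0,0,-1, 0,0,12.9,0,0,0,-1, 0,0,12.9,0,0,0,-1, 0,0,12.9,0,0,0,-1]'
```

```text
time: 8.42
tool_pos: [0.4861, -0.0222, 0.1672]
tool_rot: [-3.139, 0.009, -0.001]
contact_force: [-1.4, -0.3, -0.7]
opening: 0.0918
time: 9.08
tool_pos: [0.4894, -0.0226, 0.0434]
tool_rot: [-3.142, 0.0, 0.0]
contact_force: [0.6, -0.2, -0.1]
opening: 0.0917
```

```bash
python3 -m handwheel '[0,0,-0.15,0,0,0,-1, 0,0,-0.15,0,0,0,1, 0,0,-0.15,0,0,0,1, 0,0,-0.15,0,0,0,1, 0,0,-0.15,0,0,0,1, 0,0,-0.15,0,0,0,1, 0,0,-0.15,0,0,0,1, 0,0,-0.15,0,0,0,1, 0,0,-0.15,0,0,0,1, 0,0,-0.15,0,0,0,1]' && python3 -m handwheel '[0,0,-1,0,0,0,1, 0,0,-3,0,0,0,1, 0,0,-6,0,0,0,1, 0,0,-9,0,0,0,1, 0,0,-12,0,0,0,1, 0,0,-15,0,0,0,1, 0,0,-16,0,0,0,1, 0,0,-16.5,0,0,0,1, 0,0,-16.5,0,0,0,1]' && python3 -m handwheel '[0.8,-1,0,0,0,0,1, 0.8,-3,0,0,0,0,1, 0.8,-6,0,0,0,0,1, 0.8,-9.5,0,0,0,0,1, 0.8,-13,0,0,0,0,1, 0.8,-16.5,0,0,0,0,1, 0.8,-20,0,0,0,0,1, 0.8,-23.5,0,0,0,0,1, 0.8,-26.5,0,0,0,0,1, 0.8,-28.8,0,0,0,0,1, 0.8,-29.8,0,0,0,0,1, 0.8,-29.8,0,0,0,0,1]'
python3 - <<'E'
from h import *
p,d=eyes.read_camera('side'); c=p[60:220,130:290]; cv2.imwrite('pics/side4.png',cv2.resize(c,None,fx=4,fy=4,interpolation=cv2.INTER_CUBIC))
print(robot.observe()['opening'],robot.observe()['tool_pos'])
P=pts('side',d)[60:220,130:290].reshape(-1,3)
for z in np.arange(.1,.23,.008):
    Q=P[(abs(P[:,2]-z)<.004)&(abs(P[:,0]-.4965)<.05)&(abs(P[:,1]-.276)<.08)]
    if len(Q)>3: print(round(z,3),len(Q),np.round(Q.min(0),3),np.round(Q.max(0),3))
E
```

```text
time: 9.92
tool_pos: [0.4895, -0.0232, 0.0449]
tool_rot: [3.141, -0.0, -0.0]
contact_force: [0.3, 0.8, 3.0]
opening: 0.0634
time: 10.67
tool_pos: [0.4896, -0.0232, 0.2109]
tool_rot: [3.141, -0.002, -0.0]
contact_force: [-0.2, -1.0, -0.2]
opening: 0.0638
time: 11.67
tool_pos: [0.4965, 0.2771, 0.2078]
tool_rot: [3.141, 0.003, 0.003]
contact_force: [-1.2, -0.9, -0.4]
opening: 0.0637
0.06371095328604987 [0.49678508 0.27548207 0.20812519]
0.1 93 [0.466 0.242 0.096] [0.527 0.302 0.104]
0.108 124 [0.467 0.24  0.104] [0.528 0.305 0.112]
0.116 123 [0.467 0.241 0.112] [0.53  0.308 0.12 ]
0.124 7 [0.47  0.242 0.12 ] [0.527 0.299 0.121]
0.164 21 [0.481 0.261 0.162] [0.513 0.272 0.168]
0.172 32 [0.479 0.256 0.168] [0.513 0.275 0.176]
0.18 35 [0.479 0.253 0.176] [0.517 0.273 0.184]
0.188 36 [0.477 0.252 0.184] [0.517 0.273 0.191]
0.196 47 [0.475 0.25  0.192] [0.52 0.3  0.2 ]
0.204 71 [0.468 0.239 0.201] [0.529 0.303 0.208]
0.212 104 [0.466 0.231 0.208] [0.528 0.307 0.216]
0.22 30 [0.479 0.221 0.216] [0.523 0.312 0.224]
0.228 31 [0.487 0.223 0.224] [0.507 0.32  0.232]
```

View pics/side4.png

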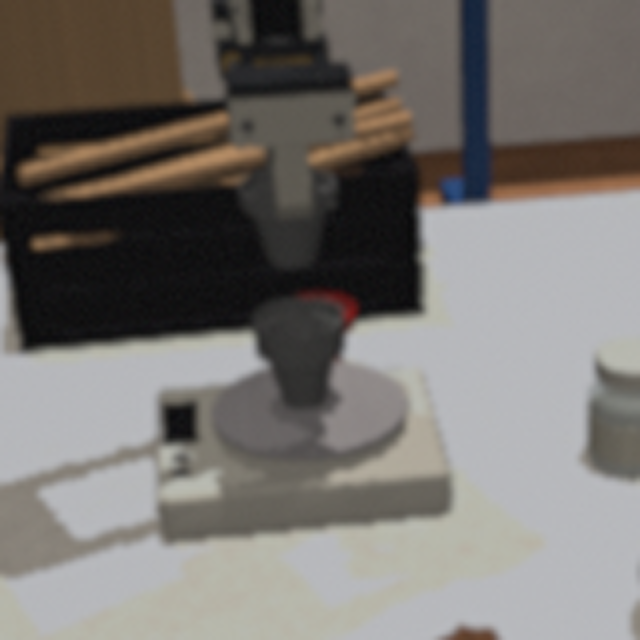

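Aligned again; lowering 8.3 cm with a 1 mm x correction.

```bash
python3 -m handwheel '[0.1,0,2,0,0,0,1, 0.1,0,3.5,0,0,0,1, 0.1,0,4.8,0,0,0,1, 0.1,0,5.8,0,0,0,1, 0.1,0,6.6,0,0,0,1, 0.1,0,7.2,0,0,0,1, 0.1,0,7.7,0,0,0,1, 0.1,0,8,0,0,0,1, 0.1,0,8.2,0,0,0,1, 0.1,0,8.3,0,0,0,1, 0.1,0,8.3,0,0,0,1, 0.1,0,8.3,0,0,0,1]'
```

```text
time: 12.72
tool_pos: [0.4986, 0.275, 0.127]
tool_rot: [-3.141, -0.001, -0.0]
contact_force: [0.1, -0.5, -0.2]
opening: 0.0635
```

```bash
python3 -m handwheel '[0,0,0.1,0,0,0,1, 0,0,0.2,0,0,0,1, 0,0,0.2,0,0,0,1]'
```

```text
time: 12.97
tool_pos: [0.4984, 0.2749, 0.1246]
tool_rot: [3.142, 0.0, -0.0]
contact_force: [-0.9, 0.0, -1.0]
opening: 0.0635
```

```bash
python3 -m handwheel '[0,0,0,0,0,0,0.3, 0,0,0,0,0,0,-0.2, 0,0,0,0,0,0,-1, 0,0,0,0,0,0,-1, 0,0,0,0,0,0,-1, 0,0,0,0,0,0,-1, 0,0,-2,0,0,0,-1, 0,0,-5,0,0,0,-1, 0,0,-7,0,0,0,-1, 0,0,-8,0,0,0,-1, 0,0,-8,0,0,0,-1]'
python3 - <<'E'
from h import *
p,d=eyes.read_camera('side'); c=p[60:220,130:290]; cv2.imwrite('pics/side5.png',cv2.resize(c,None,fx=4,fy=4,interpolation=cv2.INTER_CUBIC))
print(robot.observe()['opening'],robot.observe()['tool_pos'])
P=pts('side',d)[60:220,130:290].reshape(-1,3)
for z in np.arange(.06,.17,.008):
    Q=P[(abs(P[:,2]-z)<.004)&(abs(P[:,0]-.4965)<.05)&(abs(P[:,1]-.276)<.08)]
    if len(Q)>3: print(round(z,3),len(Q),np.round(Q.min(0),3),np.round(Q.max(0),3))
E
```

```text
time: 13.88
tool_pos: [0.4996, 0.2753, 0.2071]
tool_rot: [-3.14, -0.005, -0.0]
contact_force: [1.0, -0.3, -0.2]
opening: 0.0918
0.09181539589942114 [0.498773   0.27494996 0.20514799]
0.06 26 [0.483 0.246 0.056] [0.536 0.311 0.064]
0.068 27 [0.48  0.254 0.064] [0.514 0.27  0.071]
0.076 30 [0.476 0.254 0.072] [0.515 0.274 0.08 ]
0.084 33 [0.476 0.252 0.08 ] [0.518 0.268 0.088]
0.092 20 [0.478 0.247 0.089] [0.518 0.26  0.096]
0.1 61 [0.466 0.239 0.096] [0.528 0.27  0.104]
0.108 69 [0.467 0.239 0.104] [0.528 0.303 0.112]
0.116 107 [0.468 0.242 0.112] [0.528 0.305 0.12 ]
0.124 131 [0.467 0.24  0.12 ] [0.529 0.309 0.128]
0.132 77 [0.467 0.24  0.128] [0.53  0.306 0.132]
```

View pics/side5.png

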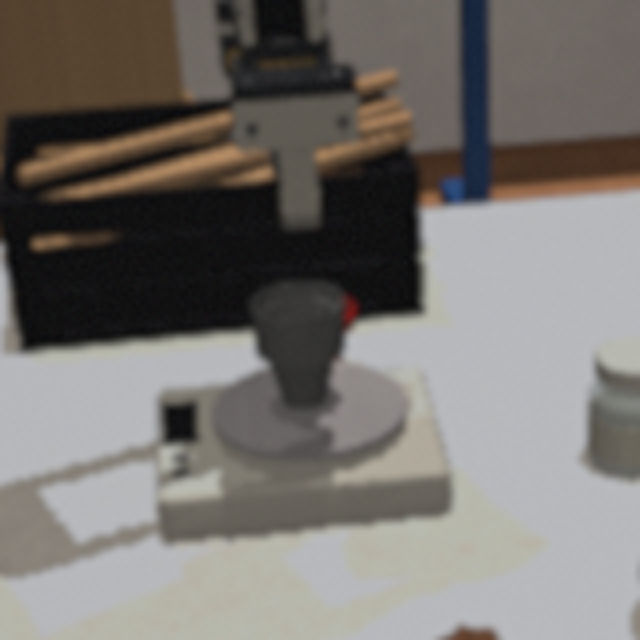

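All three are nested, column top at 0.132 m (expected 0.133). Gripping the lowest collar now.

```bash
python3 -m handwheel '[-0.05,0,2,0,0,0,-1, -0.05,0,4.5,0,0,0,-1, -0.05,0,7,0,0,0,-1, -0.05,0,9,0,0,0,-1, -0.05,0,10.5,0,0,0,-1, -0.05,0,11.5,0,0,0,-1, -0.05,0,12,0,0,0,-1, -0.05,0,12,0,0,0,-1, -0.05,0,12,0,0,0,-1]' 25 && python3 -m handwheel '[0,0,0,0,0,0,1, 0,0,0,0,0,0,1, 0,0,0,0,0,0,1, 0,0,0,0,0,0,1, 0,0,0,0,0,0,1, 0,0,0,0,0,0,1, 0,0,0,0,0,0,1, 0,0,0,0,0,0,1, 0,0,0,0,0,0,1, 0,0,0,0,0,0,1, 0,0,0,0,0,0,1]' 25
```

```text
time: 14.68
tool_pos: [0.4981, 0.2749, 0.0847]
tool_rot: [3.141, 0.0, -0.0]
contact_force: [0.0, 0.9, -0.3]
opening: 0.0917
time: 15.6
tool_pos: [0.4983, 0.2751, 0.0852]
tool_rot: [-3.141, -0.001, -0.0]
contact_force: [-0.9, 1.3, 5.8]
opening: 0.0636
```

```bash
python3 -m handwheel '[0,0,-0.3,0,0,0,1, 0,0,-1,0,0,0,1, 0,0,-2,0,0,0,1, 0,0,-3.5,0,0,0,1, 0,0,-5,0,0,0,1, 0,0,-6.5,0,0,0,1, 0,0,-8,0,0,0,1, 0,0,-9.5,0,0,0,1, 0,0,-11,0,0,0,1, 0,0,-12,0,0,0,1, 0,0,-12.5,0,0,0,1, 0,0,-12.5,0,0,0,1]' && python3 -m handwheel '[0,0,0,0,0,0,1, 0,0,0,0,0,0,1, 0,0,0,0,0,0,1, 0,0,0,0,0,0,1, 0,0,0,0,0,0,1, 0,0,0,0,0,0,1]'
python3 - <<'E'
from h import *
p,d=eyes.read_camera('side'); c=p[60:220,130:290]; cv2.imwrite('pics/side6.png',cv2.resize(c,None,fx=4,fy=4,interpolation=cv2.INTER_CUBIC))
P=pts('side',d)[60:220,130:290].reshape(-1,3)
for z in np.arange(.07,.28,.008):
    Q=P[(abs(P[:,2]-z)<.004)&(abs(P[:,0]-.4965)<.05)&(abs(P[:,1]-.276)<.08)]
    if len(Q)>3: print(round(z,3),len(Q),np.round(Q.min(0),3),np.round(Q.max(0),3))
p,d=eyes.read_camera('top'); P=pts('top',d)
for n,u,v in(('s1',264,193),('s2',405,190),('s3',401,257)):
    Q=P[v-13:v+13,u-13:u+13].reshape(-1,3); Q=Q[(Q[:,2]>.007)&(Q[:,2]<.03)]; print(n,np.round((Q.min(0)+Q.max(0))/2,3)[:2])
s=robot.observe();print(s['opening'],s['tool_pos'],s['qvel'].round(3))
E
```

```text
time: 16.6
tool_pos: [0.4984, 0.2749, 0.211]
tool_rot: [-3.141, -0.002, -0.0]
contact_force: [0.1, -0.8, -1.9]
opening: 0.0643
time: 17.1
tool_pos: [0.4979, 0.2748, 0.2093]
tool_rot: [3.141, 0.001, -0.0]
contact_force: [0.3, 0.1, -1.1]
opening: 0.0639
0.182 31 [0.48  0.256 0.178] [0.511 0.275 0.186]
0.19 34 [0.48  0.253 0.186] [0.514 0.267 0.194]
0.198 33 [0.478 0.251 0.195] [0.518 0.271 0.202]
0.206 22 [0.476 0.235 0.203] [0.518 0.27  0.21 ]
0.214 29 [0.476 0.228 0.21 ] [0.518 0.264 0.217]
0.222 61 [0.466 0.222 0.218] [0.526 0.264 0.226]
0.23 69 [0.465 0.22  0.226] [0.527 0.271 0.234]
0.238 79 [0.466 0.222 0.234] [0.527 0.274 0.242]
0.246 64 [0.466 0.22  0.242] [0.528 0.269 0.25 ]
0.254 35 [0.473 0.219 0.25 ] [0.516 0.251 0.258]
0.262 10 [0.489 0.219 0.258] [0.509 0.222 0.261]
s1 [0.568 0.03 ]
s2 [ 0.575 -0.338]
s3 [ 0.404 -0.321]
0.06411795885838038 [0.49796676 0.27484788 0.20955335] [-0.    -0.001 -0.003  0.     0.002  0.001]
```

View pics/side6.png

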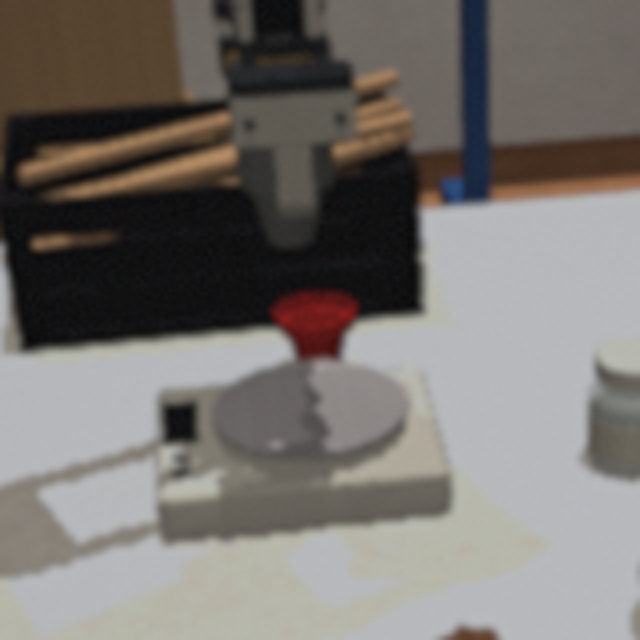

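The stack hangs level with its foot at about 0.179 m, some 12 cm above the pan, and the arm is at rest. Handing in.

```bash
python3 -c "
from cell import robot
print(robot.hand_in()); s=robot.observe(); print(s['time'],s['tool_pos'],s['opening'])"
```

```text
the job is handed in; nothing more can be done
None
the job is handed in; nothing more can be done
```

I nested both loose tubs in the tub on the pan, gripped the stack at the lowest collar with 25 N and lifted it. I handed the job in at about 17 s with the stack still held.

- **Nesting:** before the lift, the top of the stack was at 0.132 m (expected 0.133 m), with the three collars lined up to within about 1–2 mm.
- **Final hold:** the foot was at about 0.179 m, about 12 cm above the pan. The stack looked level, the arm was at rest, and the opening read 64 mm, matching the collar.
- **Everything else:** the sherds were within about 2 mm of where they started. I never reached for the dish, jar, brush or red tub, but did not measure them again at the end.
- **Not checked:** the fingers' contact force on the lowest tub could not be read directly; I infer it because that tub came up with the stack.

No check failed or disagreed.

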